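# Ratchet the mould clamp home

### The job

Two ratchet clamps stand on the potter's bench, each over a plaster mould. Tighten the one with the yellow handle until its wooden pressure plate is fully home on the mould: swing the handle back and forth between its two front rods, where clockwise seen from above tightens and the way back only ratchets. Leave the blue-handled clamp alone, and let go of the handle when done.

Things in the scene. Friction and masses are not known exactly. Their poses are not given: they have to be found in the camera images.
- yellow_pivot (a point): On the screw axis of the yellow clamp (fixed, 170 mm square steel base, plaster mould inside), level with the handle bar's top, 138 mm above the table; z up. Midway the handle bar (16 mm wide) points along -x; rods stop it 0.61 rad either side. Towards +y (clockwise from above) tightens, towards -y the pawl slips. 12 mm rods stand at x, y = +-58 mm and end 12 mm above this point.
- yellow_grip (a point): Centre of the upright yellow knob on the handle's end, 140 mm from the screw axis: a cylinder 24 mm in diameter, 50 mm tall, standing on the bar; this point is half-way up, 163 mm above the table. The knob turns freely on its pin (so its x and y mean nothing): one unchanged grasp serves for all swings. It travels on a level circle about the pivot; tightening takes about 4 N here.
- yellow_screw (a joint): Turn of the yellow clamp's screw, rad, growing as it tightens. Starts between 0.5 and 1.3; at 3.0 the wooden pressure plate (98 x 90 mm, sinks 4 mm per rad) rests on the mould and the screw stops firmly. The pawl catches every 18 degrees (0.31 rad), so up to that much of each forward swing is idle: two to four swings are needed. On the back swing the screw stays.
- blue_grip (a point): Centre of the upright blue knob of the other clamp, which is the same but for its blue handle and knob. Leave it alone.

How it is judged:
By the outcome, as a careful person would: the job done as asked, in the order asked, and still so for the second after the job is handed in, with the robot touching nothing.
It also fails if it takes over 61 s, if anything falls off the work surface, if the arm or the gripper's body presses on something with over 40 N, if the wrist force passes 120 N, or if a joint passes its speed limit or range.

### The arm

A 6-joint arm with a two-finger parallel gripper is mounted at the origin on the work surface. World frame = base frame: x ahead of the robot, y to its left, z up, the work surface at z = 0. Lengths are in m, angles in rad, forces in N, time in s.
With the tool pointing down it reaches from about 0.35 to 0.775 m from the base axis. Payload 7.3 kg.
Tool frame: the origin (TCP) lies at the very end of the fingers, on their centre line; the grasp point (between the pads) lies 19 mm behind it (robot.grasp_offset is the z of the grasp point in the tool frame, in m); z points along the fingers, y is the direction in which the jaws open and shut (so a half turn about z gives the same grasp; the last joint's range is limited). The gripper opens to 92 mm and grips with 3 to 60 N. Pads are 19 mm wide; open, the fingers measure 130 mm over their backs; the gripper's body (75 mm by 190 mm) begins 47 mm behind the grasp point.
Start: joints at [-0.146, 0.342, 1.524, -0, 1.275, -0.146], TCP at [0.525, 0, 0.227] pointing down, gripper open.
Joint ranges: [-2.53, 2.53], [-0.77, 2.02], [0.04, 2.7], [-1, 4.14], [0.28, 2.66], [-3.11, 3.11]. Speed limits (rad/s): [2.57, 2.57, 3.14, 3.14, 3.14, 3.14].

### API

Orientations are given as [roll, pitch, yaw] about the fixed x, y, z axes, in that order (R = Rz(yaw) Ry(pitch) Rx(roll)).
In Python, from cell import robot, eyes gives the robot as it stands.
- The arm moves only by the shell command python3 -m handwheel 'ROWS' [FORCE]. ROWS is JSON, one flat list of numbers, 7 for each row, row after row: the shift along the tool's x, y, z in cm, then the turn, a rotation vector about the tool's x, y, z in degrees, then the gripper command: -1 is fully open, 1 is shut, values between are in proportion. A call has 1 to 12 rows; each row is the pose to reach, as a shift and turn from the pose commanded when the call began, along the tool's axes at that moment; what a row does not reach only later rows make up. A row lasts 1/12 s, in which the tool goes at most 41.7 mm and 7.16 degrees, less where a joint would pass 70% of its speed; a pose out of reach is approached as far as the arm can. A call with a gripper value outside its range is refused whole. The fingers move at their own pace and stop on an object; FORCE is the grip in N (left out, the last holds). Time passes only in rows, so rows that repeat a pose let the fingers close. It gives the time, the measured TCP pose, the force and the opening at its end, in the units of the state.
- robot.observe(): the state, without advancing time (a new reading comes with each control period).
- eyes.read_camera(name): name is "scene" or "side" or "wrist"; returns (picture, depth): 400x640x3 uint8, blue, green, red; 400x640 float32, m along the optical axis (not along the pixel's ray), 0 where there is no reading.
- eyes.camera_info(name): a dict with "fovy" (degrees; the focal length in pixels is half the picture's height over the tangent of half this angle, whatever the lens; pixels are square), "cx", "cy" (the principal point, pixels), "position" and "attitude" of the camera in the world. Camera axes: x right, y down, z forward; pixel columns grow to the right and rows downward; lengths in m; the calibration is good to about 2 mm. A picture is of the moment at which its call begins: read the wrist's pose just before it. camera_info takes no time and is no camera call; for the wrist camera it gives the pose at the moment of the call.
- robot.hand_in(): hands the job in, once; it reports no verdict.
The state is a dict: "time": time; "qpos": joint angles; "qvel": joint speeds; "joint_efforts": joint torques, N m; "tool_pos": TCP position; "tool_rot": TCP orientation; "contact_force": force on the tool from outside, world axes, zero at the start; "torque": the same for the moment, N m; "opening": finger opening in m.
Only numpy, scipy, OpenCV 4.12 (cv2) and the standard library are available. Lean on these libraries where they do the work, as an engineer would, in place of code of your own. Each camera call takes 0.05 s, during which the arm holds its last target. There are 200 camera calls.

## Working session

There is one attempt and no reset: what is moved stays moved. The work goes in short steps, Python scripts to look and compute and a shell command to move; the robot and the scene stay as the last step left them, time stands still between calls to the robot, and variables do not carry over. Pictures are saved under pics/ and viewed, about 8 in all and at most 12, crops included, and the job is handed in when it is done.

```bash
mkdir -p pics; ls
cat > h.py <<'E'
import numpy as np, cv2
from scipy.spatial.transform import Rotation as R
from cell import robot, eyes
def cam(n):
    i=eyes.camera_info(n); p,d=eyes.read_camera(n); return p,d,i
def world(u,v,z,i):
    f=200/np.tan(np.radians(i["fovy"])/2)
    a=np.array(i["attitude"]); A=R.from_euler('xyz',a).as_matrix() if a.size==3 else a.reshape(3,3)
    c=np.stack([(np.asarray(u)-i["cx"])/f*z,(np.asarray(v)-i["cy"])/f*z,np.asarray(z)],-1)
    return c@A.T+np.array(i["position"])
def blob(p,d,i,lo,hi):
    m=cv2.inRange(cv2.cvtColor(p,cv2.COLOR_BGR2HSV),lo,hi)
    n,l,s,c=cv2.connectedComponentsWithStats(m)
    out=[]
    for k in range(1,n):
        if s[k,4]>30:
            v,u=np.where((l==k)&(d>0)); out.append((s[k],world(u,v,d[v,u],i)))
    return out
E
python3 - <<'E'
from h import *
s=robot.observe(); print({k:np.round(v,4) for k,v in s.items()}, robot.grasp_offset)
ims=[]
for n in("scene","side"):
    p,d,i=cam(n); print(n,i); ims.append(p); np.savez(f"/tmp/{n}.npz",p=p,d=d)
    for nm,lo,hi in(("yel",(20,120,80),(35,255,255)),("blue",(100,120,50),(130,255,255))):
        for st,w in blob(p,d,i,lo,hi): print(nm,st,np.round(w.min(0),3),np.round(np.median(w,0),3),np.round(w.max(0),3))
cv2.imwrite("pics/scene1.png",ims[0]);cv2.imwrite("pics/side1.png",ims[1])
E
```

```text
pics
{'time': np.float64(0.0), 'qpos': array([-0.146 ,  0.3427,  1.525 ,  0.    ,  1.2754, -0.146 ]), 'qvel': array([-0.0001,  0.0001,  0.0012, -0.0001, -0.0007, -0.0012]), 'joint_efforts': array([ 8.00000e-04, -4.31246e+01, -2.44220e+01,  7.18000e-02,
        5.59000e-02, -1.00000e-04]), 'tool_pos': array([5.246e-01, 1.000e-04, 2.261e-01]), 'tool_rot': array([-3.1401e+00, -2.0000e-04,  1.5708e+00]), 'contact_force': array([-0.1896,  0.2407,  0.0826]), 'torque': array([ 0.0047,  0.0075, -0.0129]), 'opening': np.float64(0.0917)} -0.0188
scene {'fovy': 43.94686489100831, 'cx': 324.97992869790556, 'cy': 200.7944958606755, 'position': array([0.93483664, 0.51463286, 0.69848027]), 'attitude': array([-2.252165  , -0.01666873,  2.52427961])}
yel [ 542    0   47   53 1515] [-1.595 -0.955 -0.151] [-0.874 -0.476  0.059] [-0.026 -0.01   0.308]
yel [582  67  21  20 258] [-0.941 -0.373 -0.09 ] [-0.857 -0.299 -0.077] [0.106 0.155 0.35 ]
yel [321 127  34  16  68] [ 0.273 -0.384  0.003] [0.561 0.021 0.319] [0.584 0.023 0.322]
yel [ 325  244   93   92 1765] [ 0.362  0.047 -0.002] [0.589 0.175 0.139] [
[... 1009 characters left out ...]
0.014 0.316] [0.585 0.016 0.319] [0.598 0.019 0.325]
yel [157 146  70  39 366] [0.442 0.411 0.016] [0.524 0.422 0.033] [0.637 0.437 0.04 ]
yel [270 147  35  20 236] [ 0.466 -0.036  0.113] [0.625 0.168 0.141] [0.682 0.212 0.321]
yel [236 170  17  21 186] [ 0.438 -0.01   0.127] [0.517 0.157 0.149] [0.539 0.17  0.292]
yel [119 209   8  29  68] [0.3   0.306 0.015] [0.317 0.329 0.018] [0.342 0.387 0.022]
blue [  0  89   9  40 205] [ 0.216  1.255 -0.149] [ 0.247  1.285 -0.111] [ 0.27   1.32  -0.035]
blue [ 364  258   81   63 1381] [ 0.494 -0.229  0.018] [ 0.553 -0.214  0.139] [ 0.661 -0.169  0.19 ]
blue [ 516  265   68   56 2735] [ 0.775 -0.397  0.001] [ 0.858 -0.339  0.029] [ 0.892 -0.282  0.058]
```

View pics/scene1.png

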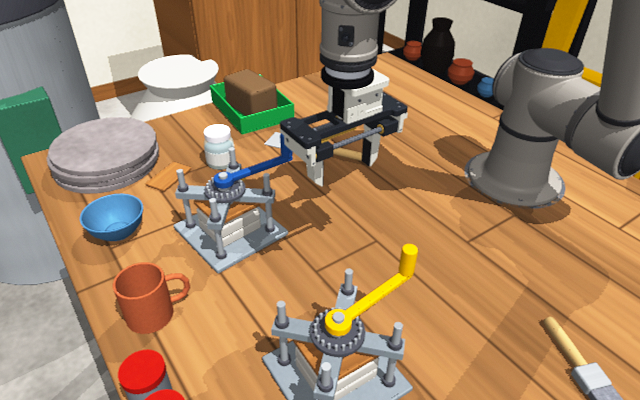

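View pics/side1.png

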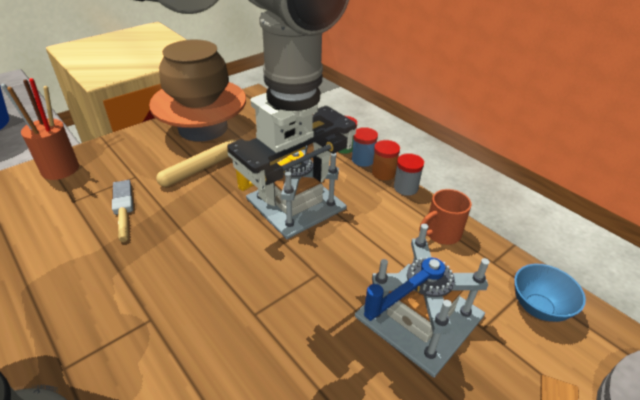

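The scene view shows the yellow knob near (408,261) and the hub near (338,322). The blue clamp is further back, with its hub at (224,183). In the side view the gripper partly hides the yellow clamp. Next I fit the knob, bar and rods from depth.

Run:
```python
from h import *
for n,box in(("scene",(260,240,420,400)),("side",(225,140,345,235))):
    z=np.load(f"/tmp/{n}.npz");p,d=z['p'],z['d'];i=eyes.camera_info(n)
    hsv=cv2.cvtColor(p,cv2.COLOR_BGR2HSV)
    m=cv2.inRange(hsv,(20,120,80),(35,255,255))>0
    mm=np.zeros_like(m);mm[box[1]:box[3],box[0]:box[2]]=1
    v,u=np.where(mm&(d>0));w=world(u,v,d[v,u],i);y=m[v,u]
    k=y&(w[:,2]>.15)&(w[:,2]<.2); print(n,'knob',k.sum(),np.round(np.percentile(w[k],[2,50,98],axis=0),3).tolist())
    k=y&(w[:,2]>.184)&(w[:,2]<.196); print(' knobtop',k.sum(),np.round(w[k].mean(0),4) if k.any() else '')
    k=y&(w[:,2]>.132)&(w[:,2]<.144); b=w[k]; print(' bar',k.sum(),np.round(np.median(b,0),3))
    c=b.mean(0)[:2];e=np.linalg.svd(b[:,:2]-c)[2][0]; print('  line',c,e,np.degrees(np.arctan2(e[1],e[0])), 'extent',np.percentile((b[:,:2]-c)@e,[1,99]))
    k=(w[:,2]>.142)&(w[:,2]<.158)&~y; q=w[k]
    l,lab,cc=cv2.kmeans(q[:,:2].astype(np.float32),5,None,(3,50,1e-4),5,2); print(' rods',np.round(cc,3).tolist(),np.bincount(lab.ravel()))
```

```text
scene knob 395 [[0.517, 0.158, 0.151], [0.531, 0.171, 0.178], [0.537, 0.178, 0.189]]
 knobtop 151 [0.5266 0.1674 0.1877]
 bar 1137 [0.623 0.176 0.138]
  line [0.6173244  0.17758878] [0.99438679 0.10580598] 6.07360475113859 extent [-0.08903304  0.0649824 ]
 rods [[0.6100000143051147, 0.2409999966621399], [0.6650000214576721, 0.18000000715255737], [0.5950000286102295, 0.12999999523162842], [0.7250000238418579, 0.23600000143051147], [0.7200000286102295, 0.11999999731779099]] [ 86 105  79  98  77]
side knob 84 [[0.512, 0.152, 0.151], [0.515, 0.158, 0.159], [0.526, 0.167, 0.176]]
 knobtop 0 
 bar 183 [0.635 0.17  0.138]
  line [0.60828187 0.16860649] [-0.99401713 -0.1092243 ] -173.7293979950068 extent [-0.07112934  0.09523667]
 rods [[0.6620000004768372, 0.17299999296665192], [0.5989999771118164, 0.12200000137090683], [0.7170000076293945, 0.11599999666213989], [0.5130000114440918, 0.16899999976158142], [0.6039999723434448, 0.11999999731779099]] [17 21 27  1 16]
```

The knob is at about (0.525, 0.167) with its top at 0.188. The pivot is at about (0.663, 0.179), and the rods are consistent with near-zero yaw. Tool axes are x_tool=+y, y_tool=+x, z_tool=down. I'm moving above the knob and taking a wrist view.

```bash
python3 -m handwheel '[4,0,-1,0,0,0,-1, 8,0,-2,0,0,0,-1, 12,0,-2,0,0,0,-1, 15,0,-2,0,0,0,-1, 16.7,0,-2,0,0,0,-1, 16.7,0,-2,0,0,0,-1, 16.7,0,-2,0,0,0,-1, 16.7,0,-2,0,0,0,-1]'
python3 - <<'E'
from h import *
p,d,i=cam("wrist"); cv2.imwrite("pics/w1.png",p); np.savez("/tmp/w1.npz",p=p,d=d); print(i)
v,u=np.where(d>0);w=world(u,v,d[v,u],i);y=(cv2.inRange(cv2.cvtColor(p,cv2.COLOR_BGR2HSV),(20,120,80),(35,255,255))>0)[v,u]
k=y&(w[:,2]>.184)&(w[:,2]<.196); print(' knobtop',k.sum(),np.round(w[k].mean(0),4),w[k].min(0),w[k].max(0))
k=y&(w[:,2]>.132)&(w[:,2]<.144); b=w[k]; print(' bar',k.sum(),np.round(np.median(b,0),3))
if k.any():
    c=b.mean(0)[:2];e=np.linalg.svd(b[:,:2]-c,full_matrices=False)[2][0]; print('  line',c,e, b.min(0),b.max(0))
k=(w[:,2]>.146)&(w[:,2]<.158)&~y; q=w[k]; print(k.sum())
if k.sum()>20:
    l,lab,cc=cv2.kmeans(q[:,:2].astype(np.float32),5,None,(3,50,1e-4),5,2); print(' rods',np.round(cc,3).tolist(),np.bincount(lab.ravel()))
E
```

```text
time: 0.77
tool_pos: [0.5249, 0.1663, 0.2464]
tool_rot: [-3.141, 0.001, 1.571]
contact_force: [-0.5, -0.2, -0.2]
opening: 0.0918
{'fovy': 59.26385928951768, 'cx': 313.2844882226959, 'cy': 208.8775643088177, 'position': array([0.52488836, 0.23083679, 0.40450216]), 'attitude': array([ 2.89518844e+00, -1.46097440e-04, -1.42217494e-03])}
 knobtop 993 [0.5241 0.1666 0.1877] [0.51224417 0.15436317 0.18402056] [0.53567362 0.17737597 0.19014147]
 bar 4458 [0.618 0.174 0.138]
  line [0.61363849 0.17562322] [-0.99497455 -0.10012814] [0.51398075 0.15895135 0.13204722] [0.68213665 0.19791631 0.14376936]
838
 rods [[0.7200000286102295, 0.2329999953508377], [0.6069999933242798, 0.23999999463558197], [0.6629999876022339, 0.17900000512599945], [0.5979999899864197, 0.125], [0.7260000109672546, 0.23600000143051147]] [166 273 217  32 150]
```

View pics/w1.png

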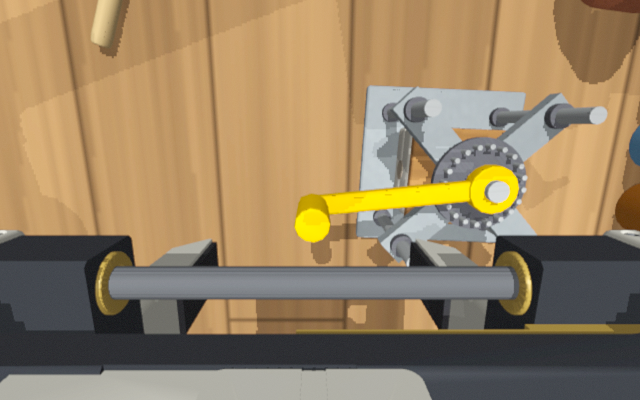

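The wrist view shows the knob at (313,220) between the fingers and the screw pin at (498,192). Knob top centre is (0.524, 0.1665), pivot is (0.6625, 0.179), base yaw is about -0.045. Descending to TCP z≈0.153, which is above the rod tops, then closing.

```bash
python3 -m handwheel '[0,0,3,0,0,0,-1, 0,0,6,0,0,0,-1, 0,0,8,0,0,0,-1, 0,0,9.3,0,0,0,-1, 0,0,9.3,0,0,0,-1, 0,0,9.3,0,0,0,-1, 0,0,9.3,0,0,0,1, 0,0,9.3,0,0,0,1, 0,0,9.3,0,0,0,1, 0,0,9.3,0,0,0,1, 0,0,9.3,0,0,0,1, 0,0,9.3,0,0,0,1]' 35
python3 -m handwheel '[0,0,0,0,0,0,1, 0,0,0,0,0,0,1, 0,0,0,0,0,0,1]'
python3 - <<'E'
import numpy as np
P=np.array([.6625,.179]);r=.1395
a0=-5.2
for a in range(-40,44,4):
    t=np.radians(a);k=P+r*np.array([-np.cos(t),np.sin(t)]);
    t0=np.radians(a0);k0=P+r*np.array([-np.cos(t0),np.sin(t0)])
    print(a,'tool x,y cm from start',np.round((k-k0)[::-1]*100,2), np.round(k,4))
E
```

```text
time: 1.82
tool_pos: [0.5251, 0.1671, 0.1541]
tool_rot: [3.141, -0.0, 1.571]
contact_force: [-0.7, 0.5, 1.2]
opening: 0.0566
time: 2.07
tool_pos: [0.525, 0.1671, 0.1537]
tool_rot: [3.142, 0.0, 1.571]
contact_force: [0.5, 0.7, 0.0]
opening: 0.0366
-40 tool x,y cm from start [-7.7   3.21] [0.5556 0.0893]
-36 tool x,y cm from start [-6.94  2.61] [0.5496 0.097 ]
-32 tool x,y cm from start [-6.13  2.06] [0.5442 0.1051]
-28 tool x,y cm from start [-5.28  1.58] [0.5393 0.1135]
-24 tool x,y cm from start [-4.41  1.15] [0.5351 0.1223]
-20 tool x,y cm from start [-3.51  0.78] [0.5314 0.1313]
-16 tool x,y cm from start [-2.58  0.48] [0.5284 0.1405]
-12 tool x,y cm from start [-1.64  0.25] [0.526 0.15 ]
-8 tool x,y cm from start [-0.68  0.08] [0.5244 0.1596]
-4 tool x,y cm from start [ 0.29 -0.02] [0.5233 0.1693]
0 tool x,y cm from start [ 1.26 -0.06] [0.523 0.179]
4 tool x,y cm from start [ 2.24 -0.02] [0.5233 0.1887]
8 tool x,y cm from start [3.21 0.08] [0.5244 0.1984]
12 tool x,y cm from start [4.16 0.25] [0.526 0.208]
16 tool x,y cm from start [5.11 0.48] [0.5284 0.2175]
20 tool x,y cm from start [6.04 0.78] [0.5314 0.2267]
24 tool x,y cm from start [6.94 1.15] [0.5351 0.2357]
28 tool x,y cm from start [7.81 1.58] [0.5393 0.2445]
32 tool x,y cm from start [8.66 2.06] [0.5442 0.2529]
36 tool x,y cm from start [9.46 2.61] [0.5496 0.261 ]
40 tool x,y cm from start [10.23  3.21] [0.5556 0.2687]
```

Still closing. A few more rows.

```bash
python3 -m handwheel '[0,0,0,0,0,0,1, 0,0,0,0,0,0,1, 0,0,0,0,0,0,1, 0,0,0,0,0,0,1, 0,0,0,0,0,0,1]'
```

```text
time: 2.48
tool_pos: [0.5241, 0.167, 0.1537]
tool_rot: [-3.14, 0.0, 1.571]
contact_force: [-5.6, -0.2, 3.4]
opening: 0.0233
```

Gripped: opening is 23 mm. First I swing back (-y) towards the rear stop, to about -30°.

```bash
python3 -m handwheel '[-0.7,0,0,0,0,0,1, -1.6,0.2,0,0,0,0,1, -2.6,0.5,0,0,0,0,1, -3.5,0.8,0,0,0,0,1, -4.4,1.1,0,0,0,0,1, -5,1.4,0,0,0,0,1, -5.3,1.6,0,0,0,0,1, -5.6,1.8,0,0,0,0,1, -5.6,1.8,0,0,0,0,1]'
```

```text
time: 3.23
tool_pos: [0.5429, 0.1096, 0.1537]
tool_rot: [-3.14, 0.001, 1.57]
contact_force: [-5.0, -4.2, 4.0]
opening: 0.0234
```

```bash
python3 -m handwheel '[0.5,-0.3,0,0,0,0,1, 1.2,-0.6,0,0,0,0,1, 2.1,-1,0,0,0,0,1, 3,-1.3,0,0,0,0,1, 4,-1.5,0,0,0,0,1, 5,-1.7,0,0,0,0,1, 6,-1.8,0,0,0,0,1, 6.9,-1.8,0,0,0,0,1, 7.9,-1.8,0,0,0,0,1, 8.8,-1.7,0,0,0,0,1, 9.8,-1.5,0,0,0,0,1, 10.7,-1.3,0,0,0,0,1]'
```

```text
time: 4.23
tool_pos: [0.5285, 0.2184, 0.1536]
tool_rot: [-3.138, 0.001, 1.571]
contact_force: [-7.5, -1.0, 3.2]
opening: 0.0235
```

```bash
python3 -m handwheel '[0.9,0.3,0,0,0,0,1, 1.8,0.7,0,0,0,0,1, 2.7,1.1,0,0,0,0,1, 3.4,1.5,0,0,0,0,1, 4,1.8,0,0,0,0,1, 4.3,2.1,0,0,0,0,1, 4.3,2.1,0,0,0,0,1]'
python3 - <<'E'
from h import *
p,d,i=cam("scene"); cv2.imwrite("pics/s2.png",cv2.resize(p[230:400,240:450],None,fx=3,fy=3,interpolation=cv2.INTER_CUBIC)); print(robot.observe()['contact_force'])
E
```

```text
time: 4.82
tool_pos: [0.55, 0.2628, 0.1537]
tool_rot: [-3.139, -0.002, 1.572]
contact_force: [-8.0, 3.7, 4.4]
opening: 0.0235
[-8.2788788   2.73816856  2.95950405]
```

View pics/s2.png

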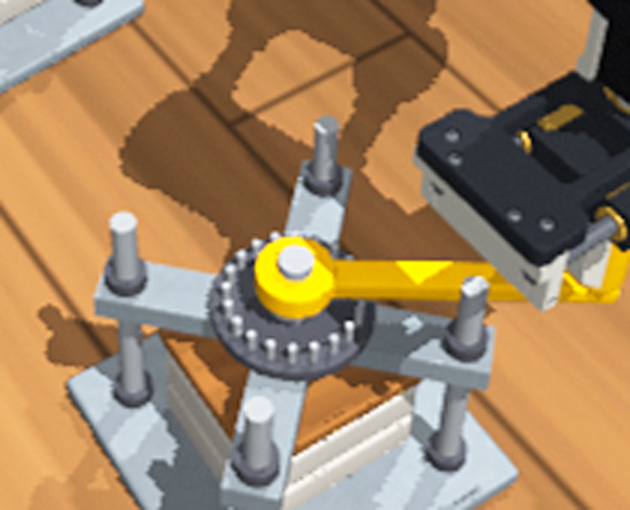

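The crop shows the handle at about +36°, held and clear of the rod. Forces are small. Now the back swing.

```bash
python3 -m handwheel '[-0.7,-0.5,0,0,0,0,1, -1.6,-1,0,0,0,0,1, -3.4,-1.8,0,0,0,0,1, -5.2,-2.3,0,0,0,0,1, -7.2,-2.6,0,0,0,0,1, -9.1,-2.6,0,0,0,0,1, -11,-2.3,0,0,0,0,1, -12.9,-1.8,0,0,0,0,1, -13.8,-1.4,0,0,0,0,1, -14.7,-1,0,0,0,0,1, -15.1,-0.7,0,0,0,0,1, -15.1,-0.7,0,0,0,0,1]'
python3 -m handwheel '[0.6,-0.4,0,0,0,0,1, 1.3,-0.7,0,0,0,0,1, 2.2,-1.1,0,0,0,0,1, 3.1,-1.4,0,0,0,0,1, 4.1,-1.6,0,0,0,0,1, 5.1,-1.8,0,0,0,0,1, 6.1,-1.9,0,0,0,0,1, 7,-1.9,0,0,0,0,1, 8,-1.9,0,0,0,0,1, 8.9,-1.8,0,0,0,0,1]'
```

```text
time: 5.87
tool_pos: [0.5438, 0.1082, 0.1537]
tool_rot: [-3.14, 0.002, 1.57]
contact_force: [-7.4, -5.1, 4.3]
opening: 0.0233
time: 6.7
tool_pos: [0.5246, 0.1994, 0.1536]
tool_rot: [-3.138, 0.001, 1.571]
contact_force: [-8.0, -1.7, 4.3]
opening: 0.0236
```

```bash
python3 -m handwheel '[0.9,0.2,0,0,0,0,1, 1.9,0.4,0,0,0,0,1, 2.8,0.7,0,0,0,0,1, 2.8,0.7,0,0,0,0,1]'
python3 -m handwheel '[0.9,0.3,0,0,0,0,1, 1.8,0.8,0,0,0,0,1, 2.6,1.2,0,0,0,0,1, 3.1,1.5,0,0,0,0,1, 3.4,1.7,0,0,0,0,1, 3.4,1.7,0,0,0,0,1]'
```

```text
time: 7.03
tool_pos: [0.532, 0.2291, 0.1536]
tool_rot: [-3.139, -0.001, 1.572]
contact_force: [-9.3, 1.0, 5.7]
opening: 0.0234
time: 7.53
tool_pos: [0.5498, 0.2626, 0.1537]
tool_rot: [-3.141, -0.001, 1.572]
contact_force: [-5.9, 1.6, 3.7]
opening: 0.0232
```

No stop felt yet. Third stroke: back, then forward in shorter calls with force checks.

```bash
python3 -m handwheel '[-0.7,-0.5,0,0,0,0,1, -1.6,-1,0,0,0,0,1, -3.4,-1.8,0,0,0,0,1, -5.2,-2.3,0,0,0,0,1, -7.2,-2.6,0,0,0,0,1, -9.1,-2.6,0,0,0,0,1, -11,-2.3,0,0,0,0,1, -12.9,-1.8,0,0,0,0,1, -13.8,-1.4,0,0,0,0,1, -14.7,-1,0,0,0,0,1, -15.1,-0.7,0,0,0,0,1, -15.1,-0.7,0,0,0,0,1]'
python3 -m handwheel '[0.6,-0.4,0,0,0,0,1, 1.3,-0.7,0,0,0,0,1, 2.2,-1.1,0,0,0,0,1, 2.2,-1.1,0,0,0,0,1]'
python3 -m handwheel '[0.9,-0.3,0,0,0,0,1, 1.9,-0.5,0,0,0,0,1, 1.9,-0.5,0,0,0,0,1]'
```

```text
time: 8.53
tool_pos: [0.5433, 0.109, 0.1536]
tool_rot: [-3.141, 0.001, 1.57]
contact_force: [-5.1, -2.4, 2.9]
opening: 0.0232
time: 8.87
tool_pos: [0.5313, 0.1342, 0.1537]
tool_rot: [3.142, -0.001, 1.573]
contact_force: [-2.7, -1.3, 1.7]
opening: 0.0235
time: 9.12
tool_pos: [0.5263, 0.1525, 0.1537]
tool_rot: [-3.141, 0.0, 1.572]
contact_force: [-3.8, -2.8, 1.5]
opening: 0.0233
```

```bash
python3 -m handwheel '[1,-0.2,0,0,0,0,1, 2,-0.3,0,0,0,0,1, 2,-0.3,0,0,0,0,1]'
```

```text
time: 9.37
tool_pos: [0.5236, 0.1722, 0.1537]
tool_rot: [-3.141, -0.0, 1.572]
contact_force: [-4.3, -1.7, 1.6]
opening: 0.0236
```

```bash
python3 -m handwheel '[0.9,0,0,0,0,0,1, 1.8,0,0,0,0,0,1, 1.8,0,0,0,0,0,1]'; python3 -m handwheel '[1,0.1,0,0,0,0,1, 1.9,0.3,0,0,0,0,1, 1.9,0.3,0,0,0,0,1]'
```

```text
time: 9.62
tool_pos: [0.5236, 0.1889, 0.1536]
tool_rot: [-3.141, 0.002, 1.572]
contact_force: [-3.9, -6.6, 2.9]
opening: 0.0231
time: 9.87
tool_pos: [0.5253, 0.2041, 0.1535]
tool_rot: [-3.136, 0.009, 1.572]
contact_force: [-10.7, -22.4, 9.0]
opening: 0.0231
```

A firm rise to 22 N, with the tool lagging 4 mm, looks like the screw stop. A small extra push will confirm it.

```bash
python3 -m handwheel '[0.2,0,0,0,0,0,1, 0.4,0.1,0,0,0,0,1, 0.4,0.1,0,0,0,0,1, 0.4,0.1,0,0,0,0,1]'
python3 - <<'E'
from h import *
p,d,i=cam("scene"); cv2.imwrite("pics/s3.png",cv2.resize(p[230:400,240:450],None,fx=3,fy=3,interpolation=cv2.INTER_CUBIC)); print(robot.observe()['contact_force'])
z=np.load('/tmp/scene.npz')
for P,D,n in((z['p'],z['d'],'old'),(p,d,'new')):
    v,u=np.where(D>0);w=world(u,v,D[v,u],i);h=cv2.cvtColor(P,cv2.COLOR_BGR2HSV)[v,u]
    near=(abs(w[:,0]-.6625)<.07)&(abs(w[:,1]-.179)<.07)&(w[:,2]>.02)&(w[:,2]<.11)&(h[:,0]<19)&(h[:,1]>130)
    print(n,near.sum(),np.percentile(w[near,2],[5,25,50,75,95]).round(4))
E
```

```text
time: 10.2
tool_pos: [0.5258, 0.2066, 0.1535]
tool_rot: [-3.135, 0.01, 1.571]
contact_force: [-12.4, -23.2, 8.5]
opening: 0.0235
[-12.00863243 -23.51996777   9.18890419]
old 938 [0.0758 0.0796 0.0805 0.0814 0.0824]
new 1143 [0.0674 0.0709 0.0719 0.0727 0.0737]
```

View pics/s3.png

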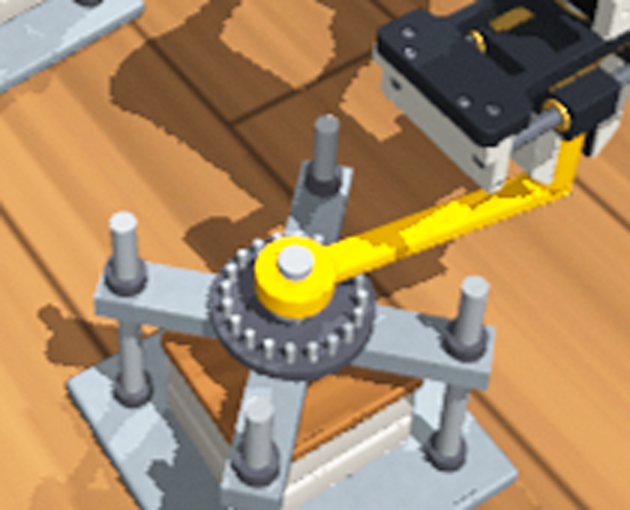

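The force saturates at about 23 N against 4 N for normal tightening. The plate has sunk 8.6 mm (2.15 rad), which fits starting near 0.85 and stopping at 3.0. In the crop the plate lies on the mould with the handle mid-range at about +11°, so a rod is not what stops it. Easing off, opening and lifting.

```bash
python3 -m handwheel '[-0.3,0,0,0,0,0,1, -0.6,0,0,0,0,0,1, -0.6,0,0,0,0,0,1, -0.6,0,0,0,0,0,-1, -0.6,0,0,0,0,0,-1, -0.6,0,0,0,0,0,-1, -0.6,0,0,0,0,0,-1, -0.6,0,0,0,0,0,-1, -0.6,0,0,0,0,0,-1, -0.6,0,0,0,0,0,-1, -0.6,0,0,0,0,0,-1, -0.6,0,0,0,0,0,-1]'
python3 -m handwheel '[0,0,0,0,0,0,-1, 0,0,0,0,0,0,-1, 0,0,-1,0,0,0,-1, 0,0,-3,0,0,0,-1, 0,0,-6,0,0,0,-1, 0,0,-9,0,0,0,-1, 0,0,-11,0,0,0,-1, 0,0,-12,0,0,0,-1, 0,0,-12,0,0,0,-1, 0,0,-12,0,0,0,-1]'
python3 - <<'E'
from h import *
p,d,i=cam("scene"); cv2.imwrite("pics/s4.png",p); print(robot.observe()['contact_force'])
v,u=np.where(d>0);w=world(u,v,d[v,u],i);h=cv2.cvtColor(p,cv2.COLOR_BGR2HSV)[v,u]
near=(abs(w[:,0]-.6625)<.07)&(abs(w[:,1]-.179)<.07)&(w[:,2]>.02)&(w[:,2]<.11)&(h[:,0]<19)&(h[:,1]>130)
print(near.sum(),np.percentile(w[near,2],[5,25,50,75,95]).round(4))
for st,w in blob(p,d,i,(100,120,50),(130,255,255)): print(st,np.round(np.median(w,0),3))
E
```

```text
time: 11.25
tool_pos: [0.5281, 0.2061, 0.1537]
tool_rot: [3.141, -0.0, 1.571]
contact_force: [-0.8, -0.6, 0.8]
opening: 0.0787
time: 12.08
tool_pos: [0.5278, 0.206, 0.2734]
tool_rot: [-3.141, 0.0, 1.571]
contact_force: [0.1, -0.0, -0.7]
opening: 0.0919
[ 0.01668385 -0.89126129 -0.47194716]
1136 [0.0674 0.0711 0.072  0.0728 0.0738]
[214 132  78  57 934] [ 0.565 -0.202  0.138]
[  80  194   63   47 2207] [ 0.837 -0.362  0.034]
```

View pics/s4.png

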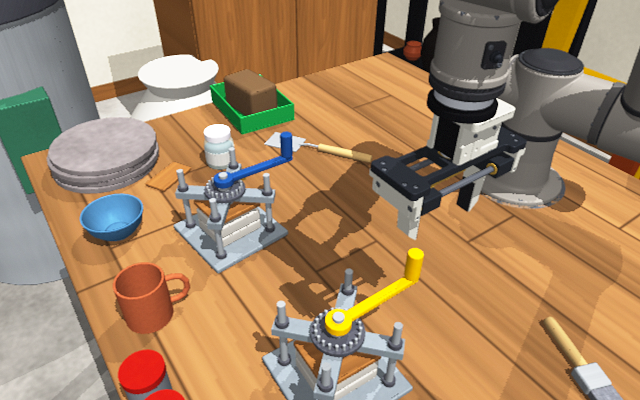

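The final view shows the gripper open and clear above the yellow knob at (415,263), and the blue clamp unmoved. The plate height is unchanged after release. Handing in.

```bash
python3 -c "
from cell import robot
print(robot.hand_in())"
```

```text
the job is handed in; nothing more can be done
None
```

I tightened the yellow clamp until its screw stopped firmly, released the knob, lifted clear and handed the job in at about 12 s. It took one grasp and three forward swings, the third ending at the stop.

- **Screw stop:** in mid-range, about 11° past the handle's middle and well short of the rods, the force rose from a few newtons to about 23 N. On a small extra push the force stayed there while the tool crept about 2.5 mm. I took that as the pads slipping on the knob and did not check it separately.
- **Plate:** it sank 8.6 mm in the scene camera's depth (80.5 to 71.9 mm), about 2.15 rad of screw. That implies a start near 0.85 rad, inside the stated 0.5–1.3. After release it read 72.0 mm, so it held. I did not measure the contact between plate and mould directly.
- **Blue clamp:** it looked unmoved in the last picture. Its colour-blob centre did read differently from the start (x 0.584 to 0.565 m). I put that down to the gripper hiding part of it in the first picture.
- **Forces:** in the readings at the end of each call, the wrist force never passed about 28 N.

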